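# Move the honed carving tools to the bench rack in their working order

### The arm

A 6-joint arm with a two-finger parallel gripper is mounted at the origin on the work surface. World frame = base frame: x ahead of the robot, y to its left, z up, the work surface at z = 0. Lengths are in m, angles in rad, forces in N, time in s.
With the tool pointing down it reaches from about 0.225 to 0.875 m from the base axis. Payload 3.4 kg.
Tool frame: the origin (TCP) lies midway between the tips of the shut fingers; the grasp point (between the pads) lies 19 mm behind it (manip.grip_point_offset is the distance from the TCP to the grasp point, in m); z points along the fingers, y is the line along which they close (so a half turn about z gives the same grasp; the last joint's range is limited). The gripper opens to 85 mm and grips with 20 to 120 N. Pads are 22 mm wide; open, the fingers measure 114 mm over their backs; the gripper's body (76 mm by 85 mm) begins 54 mm behind the grasp point. The pads swing forward as they close: fully open they stand 13 mm farther back than shut.
Start: joints at [-1.431, 0.276, 1.505, -0, 1.361, -0.121], TCP at [0.148, -0.556, 0.231] pointing down, gripper open.
Joint ranges: [-2.89, 2.89], [-0.75, 2.08], [0.22, 2.7], [-1.18, 4.32], [0.11, 2.71], [-2.7, 2.7]. Speed limits (rad/s): [2.57, 2.57, 3.14, 3.14, 3.14, 3.14].

### API

Orientations are given as a unit quaternion [w, x, y, z].
In Python, from rig import manip gives the robot as it stands.
- The arm moves only by the shell command python3 -m handwheel 'ROWS' [FORCE]. ROWS is JSON, a list of rows, each an object with "translation": the shift along the tool's x, y, z in m, a list of three; "angular": the turn, a rotation vector about the tool's x, y, z in degrees, a list of three; "hand": the closure, from 0 (fully open) to 1 (shut). A call has 1 to 10 rows; each row shifts and turns the commanded pose from where the row before left it, along the tool's axes as they then stand; what a row does not reach is not made up. A row lasts 1/12 s, in which the tool goes at most 41.7 mm and 7.16 degrees, less where a joint would pass 70% of its speed; a pose out of reach is approached as far as the arm can. A call with a gripper value outside its range is refused whole. The fingers move at their own pace and stop on an object; FORCE is the grip in N (left out, the last holds). Time passes only in rows, so rows that do not move let the fingers close. It gives the time, the measured TCP pose, the force, the opening and the grip force at its end, in the units of the state.
- manip.get_state(): the state, without advancing time (a new reading comes with each control period).
- manip.get_image(name): name is "scene" or "top" or "wrist"; returns the picture (480x640x3 uint8, red, green, blue); there is no depth.
- manip.camera_info(name): a dict with "camera_matrix" (3x3 intrinsics, pixels), "k1" (the pictures are not rectified: a ray, as slopes to the right and down, at radius r is drawn at 1 + k1 r^2 times it, then the intrinsics apply), "eye" and "orientation" of the camera in the world; the wrist camera has in their place "tool_from_camera" (4x4, takes a point from camera to tool coordinates, whose origin is the TCP and whose axes are the flange's). Camera axes: x right, y down, z forward; pixel columns grow to the right and rows downward; lengths in m; the calibration is good to about 2 mm. A picture is of the moment at which its call begins: read the wrist's pose just before it. camera_info takes no time and is no camera call.
- manip.sign_off(): hands the job in; it is judged then, once.
The state is a dict: "clock": time; "qpos": joint angles; "qd": joint speeds; "effort": joint torques, N m; "position": TCP position; "ee_rot": TCP orientation; "contact_force": force on the tool from outside, world axes, zero at the start; "moment": the same for the moment, N m; "width": finger opening in m; "gripper_force": force on a finger pad.
Only numpy, scipy, OpenCV 4.12 (cv2) and the standard library are available. Lean on these libraries where they do the work, as an engineer would, in place of code of your own. Each camera call takes 0.05 s, during which the arm holds its last target. There are 200 camera calls.

### The job

The four carving tools in the honing rack are sharp and laid out in the order in which I shall use them. Move them all to the empty bench rack, one to a notch, in the same order from left to right, each lying level and home as it does now: handle in the front notch towards you, shank in the notch behind it, blade pointing away. Do not shift or tip the little carved jug that stands between the racks.

Things in the scene. Friction and masses are not known exactly. Their poses are not given: they have to be found in the camera images.
- fishtail: Fishtail gouge: blade flares to a 36 mm wide fan, the widest of the four; 212 mm long, 0.12 kg. Octagonal dark wooden handle 26 mm across flats, brass ferrule, 8 mm steel shank. Origin: on its axis at the grip, 25 mm behind the handle's front end; handle runs 82 mm back from it, tip is 130 mm ahead. x: along the tool to the blade, z: up
- skew: Skew chisel: flat blade 22 mm wide with a slanting end; 212 mm long, 0.12 kg. Octagonal dark wooden handle 26 mm across flats, brass ferrule, 8 mm steel shank. Origin: on its axis at the grip, 25 mm behind the handle's front end; handle runs 74 mm back from it, tip is 138 mm ahead. x: along the tool to the blade, z: up
- spoon: Spoon gouge: shank bent down (to 14 mm below the axis) into a 25 mm wide round-ended scoop; 229 mm long, 0.12 kg. Octagonal dark wooden handle 26 mm across flats, brass ferrule, 8 mm steel shank. Origin: on its axis at the grip, 25 mm behind the handle's front end; handle runs 86 mm back from it, tip is 143 mm ahead. x: along the tool to the blade, z: up
- vtool: V parting tool, the shortest: straight narrow blade 11 mm wide, V in section; 178 mm long, 0.12 kg. Octagonal dark wooden handle 26 mm across flats, brass ferrule, 8 mm steel shank. Origin: on its axis at the grip, 25 mm behind the handle's front end; handle runs 66 mm back from it, tip is 112 mm ahead. x: along the tool to the blade, z: up
- cradle_fishtail: Fixed pale wooden cradle, 156 x 58 mm, that holds the fishtail gouge at the start; one of four side by side, 64 mm apart, on a plywood board 12 mm thick: the honing rack. Origin: on its underside, 40 mm below its tool's origin; x: as the blades point, y: left. Front rail (x -60 to -44 mm): 38 mm notch for the handle, cheeks 48 mm high. Rear rail (58 to 74): 26 mm notch, 56 high
- cradle_skew: The same kind of cradle in the honing rack, holding the skew chisel at the start; fixed, so it still shows the old order later. Origin and axes as for the first cradle
- cradle_spoon: The same kind of cradle in the honing rack, holding the spoon gouge at the start; fixed, so it still shows the old order later. Origin and axes as for the first cradle
- cradle_vtool: The same kind of cradle in the honing rack, holding the V parting tool at the start; fixed, so it still shows the old order later. Origin and axes as for the first cradle
- bench_rack: Empty one-piece pale wooden rack, fixed, 164 x 264 mm. Origin: underside centre; x: away from the robot, y: left. Notches at y = 96, 32, -32, -96 mm. Base 8 mm thick; front rail x -60 to -44 mm: 40 mm notches, floor z 27, teeth to 48; rear rail x 58 to 74: 28 mm notches, floor 36, teeth to 56. A tool is home with its origin at x 0, a notch's y, z 40 mm; fingers fit between the rails
- carved_jug: Small carved limewood jug, loose, 82 mm high, 54 mm in diameter, its handle reaching 40 mm from its axis, standing upright on the bench between the racks, towards their far end. Origin: centre of its foot; z up

How it is judged:
By the outcome, as a careful person would: the job done as asked, in the order asked, and still so for the second after the job is handed in, with the robot touching nothing.
It also fails if it takes over 106 s, if anything falls off the work surface, if the arm or the gripper's body presses on something with over 40 N, if the wrist force passes 120 N, or if a joint passes its speed limit or range.

## Working session

There is one attempt and no reset: what is moved stays moved. The work goes in short steps, Python scripts to look and compute and a shell command to move; the robot and the scene stay as the last step left them, time stands still between calls to the robot, and variables do not carry over. Pictures are saved under pics/ and viewed, at most 16 in all, crops included, and the job is handed in when it is done.

```bash
mkdir -p pics; ls; python3 - <<'E'
from rig import manip
import cv2
for n in ("scene","top"):
    cv2.imwrite(f"pics/{n}0.png",manip.get_image(n)[:,:,::-1]); print(n,manip.camera_info(n))
print(manip.camera_info("wrist"));print(manip.get_state(),manip.grip_point_offset)
E
```

```text
pics
scene {'camera_matrix': array([[569.19011503,   0.        , 319.48923   ],
       [  0.        , 569.19011503, 241.08229118],
       [  0.        ,   0.        ,   1.        ]]), 'k1': -0.03657900684750427, 'eye': array([ 1.18325707, -0.54574613,  0.61387252]), 'orientation': array([-0.43659426,  0.79368749,  0.37686748, -0.19343352])}
top {'camera_matrix': array([[584.76120202,   0.        , 320.28892556],
       [  0.        , 584.76120202, 241.10363778],
       [  0.        ,   0.        ,   1.        ]]), 'k1': -0.1719907800995765, 'eye': array([0.36987492, 0.01098716, 1.09045547]), 'orientation': array([ 0.06669153, -0.70257516,  0.70525116, -0.06753653])}
{'camera_matrix': array([[411.8430191 ,   0.        , 316.1268153 ],
       [  0.        , 411.8430191 , 245.44530165],
       [  0.        ,   0.        ,   1.        ]]), 'k1': -0.023475013446923147, 'tool_from_camera': array([[-1.76127370e-03, -9.52664400e-01, -3.04018812e-01,
         7.78581209e-02],
       [ 9.99998423e-01, -1.60905441e-03, -7.51210316e-04,
         3.74388449e-04],
       [ 2.26468516e-04, -3.04019656e-01,  9.52665732e-01,
        -1.42412979e-01],
       [ 0.00000000e+00,  0.00000000e+00,  0.00000000e+00,
         1.00000000e+00]])}
{'clock': 0.1, 'qpos': array([-1.43094078e+00,  2.76554508e-01,  1.50603651e+00, -2.97809211e-05,
        1.36074348e+00, -1.21007926e-01]), 'qd': array([ 0.00060968, -0.00195817, -0.00278149, -0.00101953,  0.00064535,
        0.00064588]), 'effort': array([ 1.03498060e-03, -4.17702019e+01, -2.46404582e+01, -1.93230167e-04,
        5.77181345e-03,  1.98236776e-06]), 'position': array([ 0.14821086, -0.55505257,  0.23050132]), 'ee_rot': array([-8.70748378e-04,  9.91505052e-01,  1.30065266e-01, -2.27671145e-05]), 'contact_force': array([-0.17441189, -0.06720938,  0.36971297]), 'moment': array([ 0.00127082, -0.00837339, -0.00917393]), 'gripper_force': 0.0, 'width': 0.08533030660759656} 0.0187
```

View pics/top0.png

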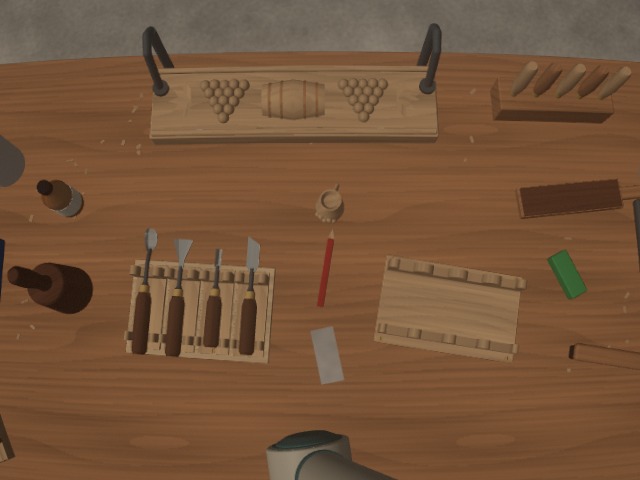

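View pics/scene0.png

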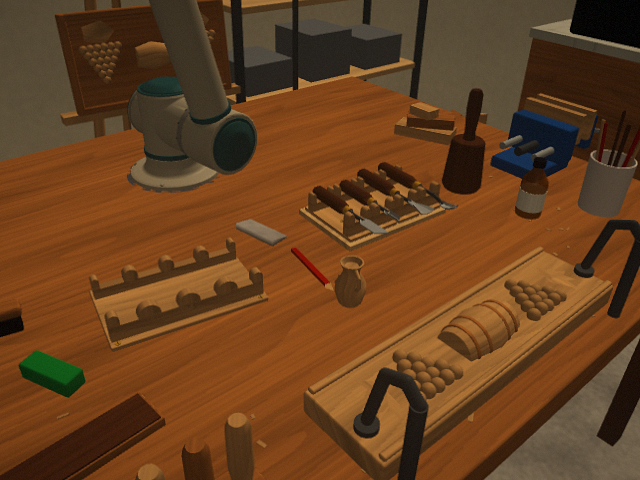

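The top view shows the honing rack at about (200,310). From the left it holds spoon (145,290), fishtail (178,295), V tool (214,300) and skew (250,295). The empty bench rack is at (450,305), turned a few degrees, and the jug is at (330,203). The scene view agrees.

```bash
cat > h.py <<'E'
import numpy as np, cv2
from rig import manip
from scipy.spatial.transform import Rotation as R
def rot(q): return R.from_quat(q,scalar_first=True).as_matrix()
def cam(n,s=None):
    c=manip.camera_info(n)
    if n=="wrist":
        s=s or manip.get_state(); T=np.array(c["tool_from_camera"]); M=rot(s["ee_rot"])
        return c,M@T[:3,:3],M@T[:3,3]+s["position"]
    return c,rot(c["orientation"]),np.array(c["eye"])
def rays(C,px):
    c,M,e=C; K=np.array(c["camera_matrix"])
    p=cv2.undistortPoints(np.float64(px).reshape(-1,1,2),K,np.array([c["k1"],0,0,0.]))[:,0]
    # distortion model as given: xd = x(1+k1 r^2) == OpenCV k1
    return np.c_[p,np.ones(len(p))]@M.T,e
def plane(C,px,z):
    d,e=rays(C,px); return e+d*((z-e[2])/d[:,2])[:,None]
def proj(C,P):
    c,M,e=C; return cv2.projectPoints((np.float64(P)-e)@M,np.zeros(3),np.zeros(3),np.array(c["camera_matrix"]),np.array([c["k1"],0,0,0.]))[0][:,0]
E
python3 - <<'E'
from h import *
im=cv2.imread("pics/top0.png"); C=cam("top")
hsv=cv2.cvtColor(im,cv2.COLOR_BGR2HSV)
m=(hsv[...,2]<75).astype(np.uint8)*255; m[:, :125]=0;m[:,275:]=0;m[:255]=0;m[365:]=0
m=cv2.morphologyEx(m,cv2.MORPH_OPEN,np.ones((5,5)))
for c in cv2.findContours(m,0,2)[0]:
    if cv2.contourArea(c)<200: continue
    pts=np.argwhere(cv2.drawContours(np.zeros_like(m),[c],-1,255,-1))[:,::-1]
    P=plane(C,pts,.056)[:,:2]; mu=P.mean(0); u=np.linalg.svd(P-mu,full_matrices=0)[2][0]; u*=np.sign(u[0]); t=(P-mu)@u
    w=(P-mu)@[-u[1],u[0]]
    print("handle",len(P),mu.round(4),"yaw",np.degrees(np.arctan2(u[1],u[0])).round(1),"t",t.min().round(4),t.max().round(4),"w",np.ptp(w).round(3))
v=cv2.resize(im[225:375,115:535],None,fx=1.9,fy=1.9,interpolation=cv2.INTER_CUBIC)
cv2.imwrite("pics/z1.png",cv2.convertScaleAbs(v,alpha=1.6))
print("base corners guess",plane(C,[(134,262),(273,268),(269,361),(127,354)],.012).round(3).tolist())
print("jug",plane(C,[(329,213)],0.0))
E
```

```text
handle 538 [0.4153 0.1341] yaw -3.6 t -0.0475 0.0498 w 0.018
handle 411 [0.4241 0.196 ] yaw -2.9 t -0.0429 0.0443 w 0.015
handle 573 [0.4138 0.2647] yaw -4.1 t -0.0496 0.0546 w 0.02
handle 652 [0.4189 0.3271] yaw -3.9 t -0.052 0.0564 w 0.021
base corners guess [[0.538, 0.363, 0.012], [0.527, 0.098, 0.012], [0.355, 0.104, 0.012], [0.365, 0.369, 0.012]]
jug [[ 0.63453424 -0.00764996  0.        ]]
```

View pics/z1.png

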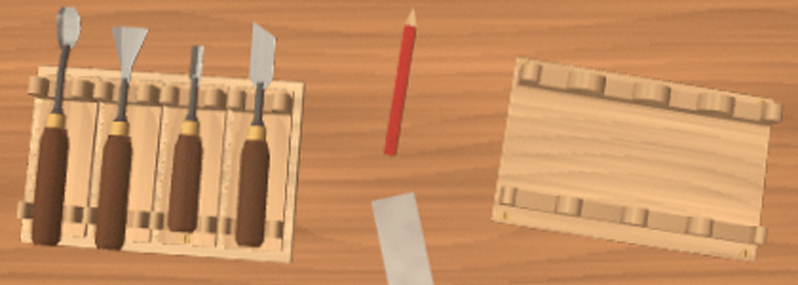

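The enlarged crop shows four tools, left to right: spoon, fishtail, V, skew. The bench rack's base corners are at about (387,258), (375,341), (512,361) in the top image. I'll fit its pose from those and move over it for a wrist view.

```bash
python3 - <<'E'
from h import *
C=cam("top")
P=plane(C,np.array([(517,62),(494,220),(755,258)])/1.9+[115,225],.008)
print(P.round(4))
u=(P[1]-P[2])[:2]; print("len",np.linalg.norm(u),np.linalg.norm(P[0]-P[1]),"yaw",np.degrees(np.arctan2(-u[0],u[1])), np.degrees(np.arctan2(*(P[0]-P[1])[[1,0]])), "centre",((P[0]+P[2])/2))
s=manip.get_state();print(rot(s["ee_rot"]).round(3))
E
```

```text
[[ 0.5461 -0.1162  0.008 ]
 [ 0.3913 -0.0905  0.008 ]
 [ 0.3498 -0.3477  0.008 ]]
len 0.2604952401848791 0.15687512100754256 yaw -9.172707590264634 -9.420337961467128 centre [ 0.44793256 -0.23192358  0.008     ]
[[ 0.966  0.258 -0.   ]
 [ 0.258 -0.966  0.002]
 [ 0.    -0.002 -1.   ]]
```

```bash

python3 -m handwheel '[{"translation":[0.03,-0.02,0],"angular":[0,0,0],"hand":0.45},{"translation":[0.03,-0.02,0],"angular":[0,0,0],"hand":0.45},{"translation":[0.03,-0.02,0],"angular":[0,0,0],"hand":0.45},{"translation":[0.03,-0.02,0],"angular":[0,0,0],"hand":0.45},{"translation":[0.03,-0.02,0],"angular":[0,0,0],"hand":0.45},{"translation":[0.03,-0.02,0],"angular":[0,0,0],"hand":0.45},{"translation":[0.03,-0.02,0],"angular":[0,0,0],"hand":0.45},{"translation":[0.03,-0.02,0],"angular":[0,0,0],"hand":0.45}]' 40
python3 -m handwheel '[{"translation":[0.03,-0.02,0],"angular":[0,0,0],"hand":0.45},{"translation":[0.03,-0.02,0],"angular":[0,0,0],"hand":0.45},{"translation":[0.03,-0.02,0],"angular":[0,0,0],"hand":0.45},{"translation":[0.02,-0.02,0],"angular":[0,0,0],"hand":0.45},{"translation":[0,0,0],"angular":[0,0,6],"hand":0.45},{"translation":[0,0,0],"angular":[0,0,6],"hand":0.45},{"translation":[0,0,0],"angular":[0,0,6],"hand":0.45},{"translation":[0,0,0],"angular":[0,0,6],"hand":0.45},{"translation":[0,0,0],"angular":[0,0,0],"hand":0.45},{"translation":[0,0,0],"angular":[0,0,0],"hand":0.45}]'
python3 - <<'E'
from h import *
C=cam("wrist"); im=manip.get_image("wrist")[:,:,::-1].copy(); cv2.imwrite("pics/w1raw.png",im)
y=np.radians(-9.2); c=np.array([.448,-.232]); M=np.array([[np.cos(y),-np.sin(y)],[np.sin(y),np.cos(y)]])
def W(x,yy,z): return [*(c+M@[x,yy]),z]
for pts,col in (([W(a,b,.008) for a,b in((-.082,.132),(.082,.132),(.082,-.132),(-.082,-.132))],(0,255,0)),([W(a,b,z) for b in(.096,.032,-.032,-.096) for a,z in ((-.052,.027),(.066,.036))],(0,0,255))):
    for p in proj(C,pts): cv2.circle(im,tuple(int(round(v)) for v in p),3,col,-1)
cv2.imwrite("pics/w1.png",im)
E
```

```text
clock: 0.77
position: [0.3395, -0.3374, 0.231]
ee_rot: [-0.0, 0.992, 0.13, -0.0]
contact_force: [-0.2, -0.4, -0.2]
width: 0.0474
gripper_force: 0.0
clock: 1.6
position: [0.4244, -0.2333, 0.231]
ee_rot: [-0.0, 0.997, -0.078, -0.0]
contact_force: [-0.0, 0.6, -0.7]
width: 0.047
gripper_force: 0.0
```

View pics/w1.png

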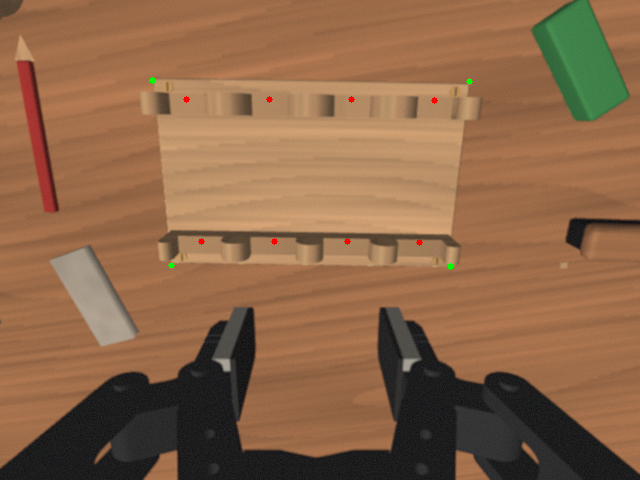

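The overlay matches the rack to within 1–2 mm, with yaw about -9.5°. Next I'll move over the honing rack.

```bash

python3 -m handwheel '[{"translation":[-0.005,-0.033,0],"angular":[0,0,0],"hand":0.45},{"translation":[-0.005,-0.033,0],"angular":[0,0,0],"hand":0.45},{"translation":[-0.005,-0.033,0],"angular":[0,0,0],"hand":0.45},{"translation":[-0.005,-0.033,0],"angular":[0,0,0],"hand":0.45},{"translation":[-0.005,-0.033,0],"angular":[0,0,0],"hand":0.45},{"translation":[-0.005,-0.033,0],"angular":[0,0,0],"hand":0.45},{"translation":[-0.005,-0.033,0],"angular":[0,0,0],"hand":0.45}]'
python3 -m handwheel '[{"translation":[-0.005,-0.033,0],"angular":[0,0,0],"hand":0.45},{"translation":[-0.005,-0.033,0],"angular":[0,0,0],"hand":0.45},{"translation":[-0.005,-0.033,0],"angular":[0,0,0],"hand":0.45},{"translation":[-0.005,-0.033,0],"angular":[0,0,0],"hand":0.45},{"translation":[-0.005,-0.033,0],"angular":[0,0,0],"hand":0.45},{"translation":[-0.005,-0.033,0],"angular":[0,0,0],"hand":0.45},{"translation":[-0.005,-0.033,0],"angular":[0,0,0],"hand":0.45},{"translation":[0,0,0],"angular":[0,0,-6],"hand":0.45},{"translation":[0,0,0],"angular":[0,0,0],"hand":0.45}]'
python3 - <<'E'
from h import *
C=cam("wrist"); im=manip.get_image("wrist")[:,:,::-1].copy(); cv2.imwrite("pics/w2raw.png",im)
T={"spoon":(.4505,.325,-3.9,.086,.143),"fish":(.448,.2626,-4.1,.082,.130),"v":(.4456,.195,-2.9,.066,.112),"skew":(.443,.1325,-3.6,.074,.138)}
for x,y,a,b,f in T.values():
    a=np.radians(a);d=np.array([np.cos(a),np.sin(a),0]);o=np.array([x,y,.052])
    for p in proj(C,[o-b*d,o,o+.025*d,o+f*d]): cv2.circle(im,tuple(int(round(v)) for v in p),3,(0,255,0),-1)
cv2.imwrite("pics/w2.png",im)
E
```

```text
clock: 2.23
position: [0.426, 0.0016, 0.2313]
ee_rot: [0.0, 0.997, -0.078, 0.0]
contact_force: [0.0, -0.3, 0.5]
width: 0.0467
gripper_force: 0.0
clock: 2.98
position: [0.4279, 0.2353, 0.231]
ee_rot: [0.0, 1.0, -0.023, -0.0]
contact_force: [0.6, -0.2, 0.2]
width: 0.0471
gripper_force: 0.0
```

View pics/w2.png

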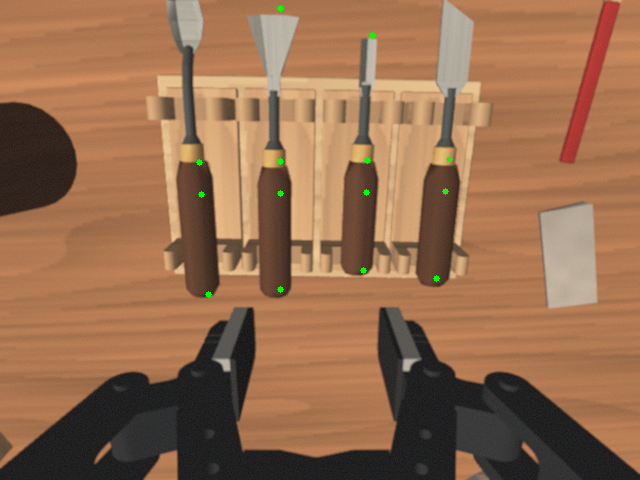

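The wrist view shows the handle fronts at about (193,161), (274,164), (363,160) and (444,161), a few pixels off my first estimate. I'll recompute from this view.

```bash
python3 - <<'E'
from h import *
C=cam("wrist"); im=cv2.imread("pics/w2raw.png"); hsv=cv2.cvtColor(im,cv2.COLOR_BGR2HSV)
m=((hsv[...,2]<110)&(im[...,2]>im[...,0]+12)).astype(np.uint8)*255
m[:155]=0;m[302:]=0;m[:,:170]=0;m[:,465:]=0
m=cv2.morphologyEx(m,cv2.MORPH_OPEN,np.ones((15,15)))
L={"spoon":.111,"fish":.107,"v":.091,"skew":.099}
cs=sorted([c for c in cv2.findContours(m,0,2)[0] if cv2.contourArea(c)>1000],key=lambda c:c[:,0,0].mean())
M=rot(manip.get_state()["ee_rot"])
for (n,l),c in zip(L.items(),cs):
    pts=np.argwhere(cv2.drawContours(np.zeros_like(m),[c],-1,255,-1))[:,::-1]
    P=plane(C,pts,.054)[:,:2]; mu=P.mean(0); u=np.linalg.svd(P-mu,full_matrices=0)[2][0]; u*=np.sign(u[0]); t=(P-mu)@u
    o=mu+u*((t.min()+t.max())/2+l/2-.025); yaw=np.degrees(np.arctan2(u[1],u[0]))
    tt=M.T@(np.r_[o,.052-.019]-manip.get_state()["position"])
    print(n,o.round(4),"yaw",yaw.round(1),"len",np.ptp(t).round(3),l,"w",np.ptp((P-mu)@[-u[1],u[0]]).round(3),"tool move",tt.round(4))
E
```

```text
spoon [0.4503 0.3246] yaw -4.3 len 0.111 0.111 w 0.023 tool move [ 0.0178 -0.0917  0.1978]
fish [0.4425 0.2624] yaw -4.9 len 0.106 0.107 w 0.019 tool move [ 0.0134 -0.0291  0.1979]
v [0.4446 0.1937] yaw -3.3 len 0.086 0.091 w 0.015 tool move [0.019  0.0394 0.198 ]
skew [0.4377 0.1359] yaw -3.1 len 0.097 0.099 w 0.029 tool move [0.015  0.0974 0.198 ]
```

The masks are clipped by shading, so I'll use the outline points I read off the picture.

```bash
python3 - <<'E'
from h import *
C=cam("wrist"); s=manip.get_state(); M=rot(s["ee_rot"])
D={"spoon":((192.5,162),(202,290),.111),"fish":((274,165),(275.5,290),.107),"v":((363.5,161),(357,268),.091),"skew":((444,161),(433,280),.099)}
for n,(f,b,l) in D.items():
    F=plane(C,[f],.055)[0];B=plane(C,[b],.055)[0]
    u=(F-B)/np.linalg.norm(F-B); o=F-.025*u
    print(n,o[:2].round(4),"yaw",np.degrees(np.arctan2(u[1],u[0])).round(1),"len",np.linalg.norm(F-B).round(3),l,"move",(M.T@(np.r_[o[:2],.033]-s["position"])).round(4))
print(s["position"])
E
```

```text
spoon [0.4511 0.3276] yaw -4.0 len 0.106 0.111 move [ 0.0185 -0.0947  0.1978]
fish [0.4454 0.2657] yaw -4.2 len 0.104 0.107 move [ 0.016  -0.0325  0.1979]
v [0.4447 0.1975] yaw -4.6 len 0.087 0.091 move [0.0189 0.0356 0.1979]
skew [0.4415 0.1353] yaw -3.1 len 0.098 0.099 move [0.0189 0.0978 0.198 ]
[0.42784364 0.23418918 0.23092667]
```

```bash

python3 -m handwheel '[{"translation":[0.006,-0.032,0],"angular":[0,0,1.4],"hand":0.45},{"translation":[0.006,-0.032,0],"angular":[0,0,0],"hand":0.45},{"translation":[0.006,-0.031,0],"angular":[0,0,0],"hand":0.45},{"translation":[0,0,0.036],"angular":[0,0,0],"hand":0.45},{"translation":[0,0,0.036],"angular":[0,0,0],"hand":0.45},{"translation":[0,0,0.036],"angular":[0,0,0],"hand":0.45},{"translation":[0,0,0.036],"angular":[0,0,0],"hand":0.45}]' 60
python3 -m handwheel '[{"translation":[0,0,0.025],"angular":[0,0,0],"hand":0.45},{"translation":[0,0,0.02],"angular":[0,0,0],"hand":0.45},{"translation":[0,0,0.01],"angular":[0,0,0],"hand":0.45},{"translation":[0,0,0],"angular":[0,0,0],"hand":0.45}]'
python3 -c "
from h import *
cv2.imwrite('pics/w3.png',manip.get_image('wrist')[:,:,::-1])"
```

```text
clock: 3.62
position: [0.4531, 0.3261, 0.0861]
ee_rot: [0.0, 0.999, -0.04, 0.0]
contact_force: [0.6, -0.2, -0.1]
width: 0.0472
gripper_force: 0.0
clock: 3.95
position: [0.4515, 0.3253, 0.0301]
ee_rot: [0.001, 0.999, -0.04, -0.002]
contact_force: [0.1, 0.4, -0.5]
width: 0.047
gripper_force: 0.0
```

View pics/w3.png

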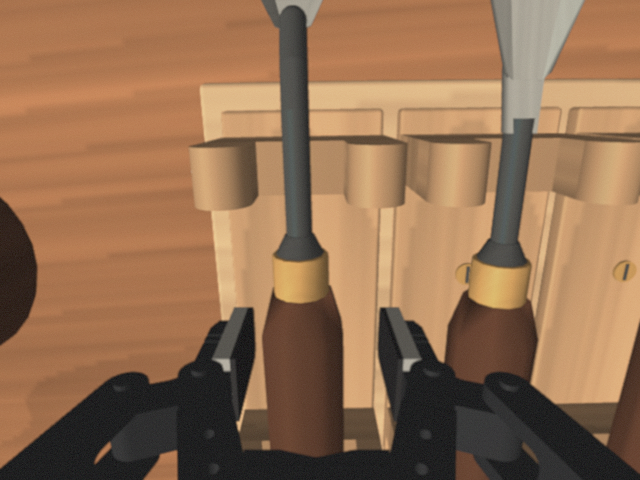

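The spoon handle is at column 302 between fingers centred on 316, so it sits about 4 mm left. I'll shift, close and lift.

```bash

python3 -m handwheel '[{"translation":[0,-0.004,0],"angular":[0,0,0],"hand":0.45},{"translation":[0,0,0],"angular":[0,0,0],"hand":1},{"translation":[0,0,0],"angular":[0,0,0],"hand":1},{"translation":[0,0,0],"angular":[0,0,0],"hand":1},{"translation":[0,0,0],"angular":[0,0,0],"hand":1},{"translation":[0,0,0],"angular":[0,0,0],"hand":1}]' 60
python3 -m handwheel '[{"translation":[0,0,-0.01],"angular":[0,0,0],"hand":1},{"translation":[0,0,-0.02],"angular":[0,0,0],"hand":1},{"translation":[0,0,-0.03],"angular":[0,0,0],"hand":1},{"translation":[0,0,-0.035],"angular":[0,0,0],"hand":1},{"translation":[0,0,-0.035],"angular":[0,0,0],"hand":1},{"translation":[0,0,-0.035],"angular":[0,0,0],"hand":1},{"translation":[0,0,-0.03],"angular":[0,0,0],"hand":1},{"translation":[0,0,0],"angular":[0,0,0],"hand":1}]'
python3 -c "
from h import *
cv2.imwrite('pics/w4.png',manip.get_image('wrist')[:,:,::-1]);s=manip.get_state();print(s['position'],np.degrees(2*np.arctan(s['ee_rot'][2]/s['ee_rot'][1])),s['width'])"
```

```text
clock: 4.5
position: [0.4544, 0.3322, 0.0341]
ee_rot: [-0.001, 0.999, -0.039, 0.002]
contact_force: [0.7, 0.6, 6.8]
width: 0.0246
gripper_force: 59.0
clock: 5.17
position: [0.4558, 0.3331, 0.2349]
ee_rot: [-0.003, 0.999, -0.039, 0.006]
contact_force: [1.1, 0.4, -1.1]
width: 0.0245
gripper_force: 59.2
[0.45452797 0.33228451 0.23168561] -4.447228893718236 0.02478324191950597
```

View pics/w4.png

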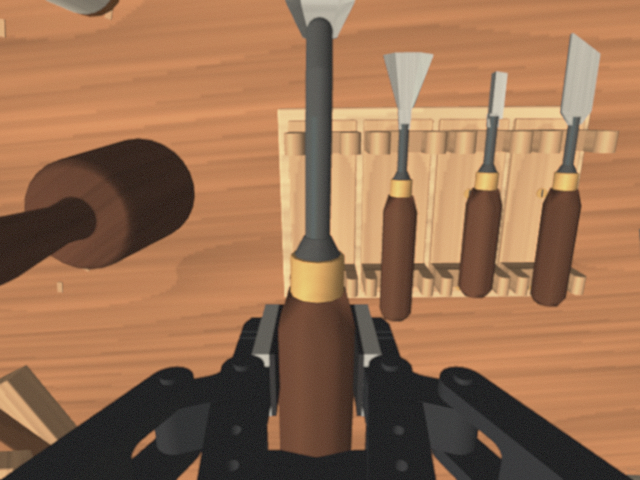

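```bash
cat >> h.py <<'E'
def front(px,zt=-.018,top=.013):
    "tool-frame x,y of the held handle's front end, pixel on its top edge"
    c=manip.camera_info("wrist");T=np.array(c["tool_from_camera"]);p=plane((c,T[:3,:3],T[:3,3]),[px],zt-top)[0]; return p
Y=np.radians(-9.5); BC=np.array([.448,-.232])
def bench(i): y=(.096,.032,-.032,-.096)[i]; return BC+y*np.array([-np.sin(Y),np.cos(Y)])
def togo(i,gx,gz=.018,z=None):
    "tool-frame move so tool origin (gx ahead of TCP in tool x) is over notch i, after turning to yaw Y"
    s=manip.get_state();M=rot(s["ee_rot"]);b=bench(i)-gx*np.array([np.cos(Y),np.sin(Y)])
    yaw=np.arctan2(M[1,0],M[0,0])
    print("pos",s["position"].round(4),"yaw",np.degrees(yaw).round(2),"turn z",np.degrees(yaw-Y).round(2),"move",(M.T@(np.r_[b,.04-gz]-s["position"])).round(4),"tilt",M[:,2].round(4))
E
python3 -c "
from h import *
f=front((319,299)); print(f, 'gx',f[0]-.025); togo(0,f[0]-.025)"
```

```text
[ 0.02575641  0.00110983 -0.031     ] gx 0.0007564066288705956
pos [0.4545 0.3323 0.2317] yaw -4.45 turn z 5.05 move [0.0435 0.4684 0.2079] tilt [ 0.0074  0.004  -1.    ]
```

```bash

python3 -m handwheel '[{"translation":[0.003,0.016,0],"angular":[0,0,0],"hand":1},{"translation":[0.003,0.032,0],"angular":[0,0,0],"hand":1},{"translation":[0.003,0.032,0],"angular":[0,0,0],"hand":1},{"translation":[0.003,0.032,0],"angular":[0,0,0],"hand":1},{"translation":[0.003,0.032,0],"angular":[0,0,0],"hand":1},{"translation":[0.003,0.032,0],"angular":[0,0,0],"hand":1},{"translation":[0.003,0.032,0],"angular":[0,0,0],"hand":1},{"translation":[0.003,0.032,0],"angular":[0,0,0],"hand":1}]'
python3 -m handwheel '[{"translation":[0.003,0.032,0],"angular":[0,0,0],"hand":1},{"translation":[0.003,0.032,0],"angular":[0,0,0],"hand":1},{"translation":[0.003,0.032,0],"angular":[0,0,0],"hand":1},{"translation":[0.003,0.032,0],"angular":[0,0,0],"hand":1},{"translation":[0.003,0.032,0],"angular":[0,0,0],"hand":1},{"translation":[0.003,0.032,0],"angular":[0,0,0],"hand":1},{"translation":[0.003,0.032,0],"angular":[0,0,0],"hand":1},{"translation":[0,0.02,0],"angular":[0,0,0],"hand":1},{"translation":[0,0,0],"angular":[0,0,5],"hand":1},{"translation":[0,0,0],"angular":[0,0,0],"hand":1}]'
python3 -c "
from h import *
togo(0,0)"
```

```text
clock: 5.88
position: [0.4565, 0.0887, 0.2259]
ee_rot: [0.0, 0.999, -0.039, -0.002]
contact_force: [0.7, 0.3, -0.5]
width: 0.0246
gripper_force: 59.2
clock: 6.72
position: [0.4589, -0.1554, 0.2257]
ee_rot: [-0.001, 0.996, -0.084, -0.002]
contact_force: [-0.3, -0.3, -0.9]
width: 0.0244
gripper_force: 59.2
pos [ 0.4589 -0.1554  0.2257] yaw -9.69 turn z -0.19 move [ 0.0026 -0.0185  0.2037] tilt [-0.0035  0.0016 -1.    ]
```

```bash

python3 -m handwheel '[{"translation":[0.003,-0.0185,0],"angular":[0,0,0],"hand":1},{"translation":[0,0,0.035],"angular":[0,0,0],"hand":1},{"translation":[0,0,0.035],"angular":[0,0,0],"hand":1},{"translation":[0,0,0.035],"angular":[0,0,0],"hand":1},{"translation":[0,0,0.035],"angular":[0,0,0],"hand":1},{"translation":[0,0,0.02],"angular":[0,0,0],"hand":1},{"translation":[0,0,0],"angular":[0,0,0],"hand":1},{"translation":[0,0,0],"angular":[0,0,0],"hand":1}]'
python3 -c "
from h import *
togo(0,0)
im=manip.get_image('wrist')[:,:,::-1]; s=manip.get_image('scene')[60:360,60:410,::-1]
cv2.imwrite('pics/w5.png',np.hstack([cv2.resize(im,(400,300)),cv2.resize(s,(350,300))]))"
```

```text
clock: 7.38
position: [0.4649, -0.1357, 0.0662]
ee_rot: [-0.001, 0.997, -0.081, -0.002]
contact_force: [0.6, 0.5, -1.2]
width: 0.0246
gripper_force: 59.2
pos [ 0.4649 -0.1357  0.0662] yaw -9.34 turn z 0.16 move [-0.0006  0.0018  0.0442] tilt [-0.0037  0.0018 -1.    ]
```

View pics/w5.png

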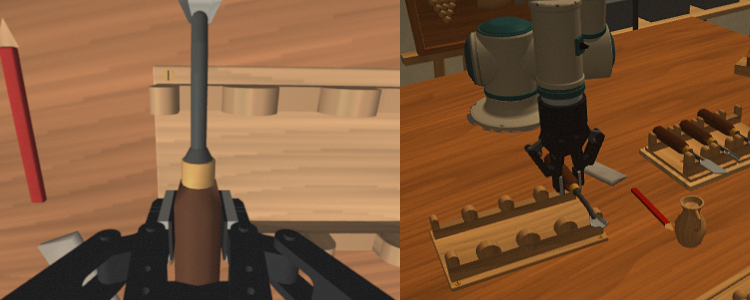

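The view shows the shank centred in the leftmost rear notch (teeth at 180 and 222, shank at 200). I'll lower it and release.

```bash

python3 -m handwheel '[{"translation":[0,0.001,0.02],"angular":[0,0,0],"hand":1},{"translation":[0,0,0.012],"angular":[0,0,0],"hand":1},{"translation":[0,0,0.008],"angular":[0,0,0],"hand":1},{"translation":[0,0,0.003],"angular":[0,0,0],"hand":1},{"translation":[0,0,0],"angular":[0,0,0],"hand":1},{"translation":[0,0,0],"angular":[0,0,0],"hand":1}]'
python3 -c "
from h import *
togo(0,0)"
```

```text
clock: 7.98
position: [0.4669, -0.1383, 0.0252]
ee_rot: [0.0, 0.997, -0.082, 0.001]
contact_force: [0.2, 0.1, -1.8]
width: 0.0248
gripper_force: 59.3
pos [ 0.4669 -0.1383  0.0252] yaw -9.45 turn z 0.05 move [-0.0032 -0.0005  0.0032] tilt [ 1.7e-03 -8.0e-04 -1.0e+00]
```

```bash

python3 -m handwheel '[{"translation":[-0.002,0,0.002],"angular":[0,0,0],"hand":1},{"translation":[0,0,0.001],"angular":[0,0,0],"hand":1},{"translation":[0,0,0],"angular":[0,0,0],"hand":1},{"translation":[0,0,0],"angular":[0,0,0],"hand":1}]'
python3 -m handwheel '[{"translation":[0,0,0],"angular":[0,0,0],"hand":0.45},{"translation":[0,0,0],"angular":[0,0,0],"hand":0.45},{"translation":[0,0,0],"angular":[0,0,0],"hand":0.45},{"translation":[0,0,0],"angular":[0,0,0],"hand":0.45}]'
python3 -c "
from h import *
togo(0,0)"
```

```text
clock: 8.32
position: [0.4643, -0.1378, 0.0221]
ee_rot: [0.0, 0.997, -0.082, 0.0]
contact_force: [-0.9, 0.2, 5.8]
width: 0.0247
gripper_force: 60.0
clock: 8.65
position: [0.4642, -0.1377, 0.0212]
ee_rot: [0.0, 0.997, -0.082, 0.0]
contact_force: [-0.0, -1.2, 0.8]
width: 0.047
gripper_force: 0.0
pos [ 0.4642 -0.1377  0.0212] yaw -9.46 turn z 0.04 move [-0.0004 -0.0003 -0.0008] tilt [ 0.e+00 -1.e-04 -1.e+00]
```

Contact showed 5.8 N and the release was clean. On to the fishtail.

```bash

python3 -m handwheel '[{"translation":[0,0,-0.015],"angular":[0,0,0],"hand":0.45},{"translation":[0,0,-0.035],"angular":[0,0,0],"hand":0.45},{"translation":[0,0,-0.035],"angular":[0,0,0],"hand":0.45},{"translation":[0,0,-0.035],"angular":[0,0,0],"hand":0.45},{"translation":[-0.003,-0.015,0],"angular":[0,0,0],"hand":0.45},{"translation":[-0.0065,-0.031,0],"angular":[0,0,0],"hand":0.45},{"translation":[-0.0065,-0.031,0],"angular":[0,0,0],"hand":0.45},{"translation":[-0.0065,-0.031,0],"angular":[0,0,0],"hand":0.45},{"translation":[-0.0065,-0.031,0],"angular":[0,0,0],"hand":0.45},{"translation":[-0.0065,-0.031,0],"angular":[0,0,0],"hand":0.45}]'
python3 -m handwheel '[{"translation":[-0.0065,-0.031,0],"angular":[0,0,0],"hand":0.45},{"translation":[-0.0065,-0.031,0],"angular":[0,0,0],"hand":0.45},{"translation":[-0.0065,-0.031,0],"angular":[0,0,0],"hand":0.45},{"translation":[-0.0065,-0.031,0],"angular":[0,0,0],"hand":0.45},{"translation":[-0.0065,-0.031,0],"angular":[0,0,0],"hand":0.45},{"translation":[-0.0065,-0.031,0],"angular":[0,0,0],"hand":0.45},{"translation":[-0.0065,-0.031,0],"angular":[0,0,0],"hand":0.45},{"translation":[-0.001,-0.013,0],"angular":[0,0,-5.2],"hand":0.45},{"translation":[0,0,0],"angular":[0,0,0],"hand":0.45}]'
python3 -m handwheel '[{"translation":[0,0,0.03],"angular":[0,0,0],"hand":0.45},{"translation":[0,0,0.03],"angular":[0,0,0],"hand":0.45},{"translation":[0,0,0],"angular":[0,0,0],"hand":0.45},{"translation":[0,0,0],"angular":[0,0,0],"hand":0.45}]'
python3 -c "
from h import *
cv2.imwrite('pics/w6.png',manip.get_image('wrist')[:,:,::-1]);s=manip.get_state();print(s['position'],np.degrees(2*np.arctan(s['ee_rot'][2]/s['ee_rot'][1])))"
```

```text
clock: 9.48
position: [0.4567, 0.0372, 0.1413]
ee_rot: [0.0, 0.997, -0.083, 0.0]
contact_force: [0.2, 0.2, -0.2]
width: 0.0469
gripper_force: 0.0
clock: 10.23
position: [0.4491, 0.2734, 0.141]
ee_rot: [-0.001, 0.999, -0.034, 0.0]
contact_force: [-0.7, -0.2, -0.4]
width: 0.047
gripper_force: 0.0
clock: 10.57
position: [0.4476, 0.2691, 0.0801]
ee_rot: [0.001, 0.999, -0.038, -0.002]
contact_force: [-0.1, 0.1, 0.6]
width: 0.0471
gripper_force: 0.0
[0.44909018 0.26974053 0.08151208] -4.334953286187019
```

View pics/w6.png

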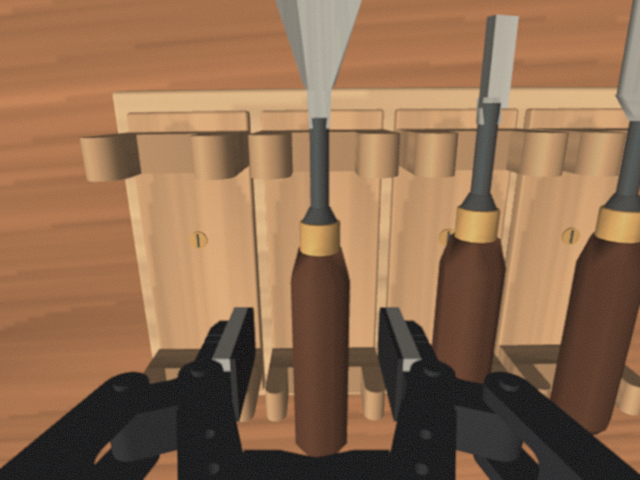

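The fishtail is centred (column 320 against 316). Grasping.

```bash

python3 -m handwheel '[{"translation":[0,0,0.03],"angular":[0,0,0],"hand":0.45},{"translation":[0,0,0.018],"angular":[0,0,0],"hand":0.45},{"translation":[0,0,0],"angular":[0,0,0],"hand":0.45},{"translation":[0,0,0],"angular":[0,0,0],"hand":1},{"translation":[0,0,0],"angular":[0,0,0],"hand":1},{"translation":[0,0,0],"angular":[0,0,0],"hand":1},{"translation":[0,0,0],"angular":[0,0,0],"hand":1},{"translation":[0,0,0],"angular":[0,0,0],"hand":1}]' 60
python3 -m handwheel '[{"translation":[0,0,-0.015],"angular":[0,0,0],"hand":1},{"translation":[0,0,-0.03],"angular":[0,0,0],"hand":1},{"translation":[0,0,-0.03],"angular":[0,0,0],"hand":1},{"translation":[0,0,-0.03],"angular":[0,0,0],"hand":1},{"translation":[0,0,-0.025],"angular":[0,0,0],"hand":1},{"translation":[0,0,0],"angular":[0,0,0],"hand":1},{"translation":[0,0,0],"angular":[0,0,0],"hand":1}]'
python3 - <<'E'
from h import *
im=manip.get_image('wrist')[:,:,::-1]; cv2.imwrite('pics/w7.png',im)
hsv=cv2.cvtColor(im,cv2.COLOR_BGR2HSV)
print([(r,hsv[r,318].tolist()) for r in range(240,330,4)])
togo(1,0)
E
```

```text
clock: 11.28
position: [0.4505, 0.2707, 0.0352]
ee_rot: [-0.001, 0.999, -0.037, 0.002]
contact_force: [0.4, -2.4, 5.7]
width: 0.0244
gripper_force: 59.6
clock: 11.87
position: [0.4498, 0.271, 0.165]
ee_rot: [-0.001, 0.999, -0.037, 0.002]
contact_force: [-0.0, -0.2, -2.4]
width: 0.0242
gripper_force: 59.4
[(240, [30, 10, 77]), (244, [21, 22, 83]), (248, [35, 21, 74]), (252, [30, 13, 76]), (256, [30, 10, 74]), (260, [24, 17, 75]), (264, [18, 17, 73]), (268, [14, 44, 86]), (272, [17, 141, 214]), (276, [17, 143, 209]), (280, [17, 137, 212]), (284, [17, 139, 208]), (288, [16, 139, 207]), (292, [16, 140, 206]), (296, [17, 140, 204]), (300, [17, 138, 199]), (304, [17, 140, 202]), (308, [16, 136, 185]), (312, [10, 127, 90]), (316, [10, 123, 93]), (320, [10, 126, 91]), (324, [10, 118, 93]), (328, [11, 119, 92])]
pos [0.4486 0.2704 0.1634] yaw -4.27 turn z 5.23 move [0.0397 0.4692 0.1412] tilt [ 3.e-04  3.e-04 -1.e+00]
```

```bash

python3 -m handwheel '[{"translation":[0.003,0.016,0],"angular":[0,0,0],"hand":1},{"translation":[0.003,0.031,0],"angular":[0,0,0],"hand":1},{"translation":[0.003,0.031,0],"angular":[0,0,0],"hand":1},{"translation":[0.003,0.031,0],"angular":[0,0,0],"hand":1},{"translation":[0.003,0.031,0],"angular":[0,0,0],"hand":1},{"translation":[0.003,0.031,0],"angular":[0,0,0],"hand":1},{"translation":[0.003,0.031,0],"angular":[0,0,0],"hand":1},{"translation":[0.003,0.031,0],"angular":[0,0,0],"hand":1}]'
python3 -m handwheel '[{"translation":[0.003,0.031,0],"angular":[0,0,0],"hand":1},{"translation":[0.003,0.031,0],"angular":[0,0,0],"hand":1},{"translation":[0.003,0.031,0],"angular":[0,0,0],"hand":1},{"translation":[0.003,0.031,0],"angular":[0,0,0],"hand":1},{"translation":[0.003,0.031,0],"angular":[0,0,0],"hand":1},{"translation":[0.003,0.031,0],"angular":[0,0,0],"hand":1},{"translation":[0.001,0.031,0],"angular":[0,0,0],"hand":1},{"translation":[0,0.019,0],"angular":[0,0,0],"hand":1},{"translation":[0,0,0],"angular":[0,0,5.2],"hand":1},{"translation":[0,0,0],"angular":[0,0,0],"hand":1}]'
python3 -m handwheel '[{"translation":[0,0,0.03],"angular":[0,0,0],"hand":1},{"translation":[0,0,0.03],"angular":[0,0,0],"hand":1},{"translation":[0,0,0.02],"angular":[0,0,0],"hand":1},{"translation":[0,0,0],"angular":[0,0,0],"hand":1},{"translation":[0,0,0],"angular":[0,0,0],"hand":1}]'
python3 -c "
from h import *
print(front((318,310)));togo(1,-.003,.017)
im=manip.get_image('wrist')[:,:,::-1]; s=manip.get_image('scene')[60:360,60:410,::-1]
cv2.imwrite('pics/w8.png',np.hstack([cv2.resize(im,(400,300)),cv2.resize(s,(350,300))]))"
```

```text
clock: 12.58
position: [0.4538, 0.035, 0.1614]
ee_rot: [-0.0, 0.999, -0.037, -0.002]
contact_force: [0.0, 0.2, -1.8]
width: 0.0244
gripper_force: 59.4
clock: 13.42
position: [0.4557, -0.2011, 0.1611]
ee_rot: [-0.001, 0.996, -0.084, -0.002]
contact_force: [0.3, 1.0, -0.5]
width: 0.0247
gripper_force: 59.5
clock: 13.83
position: [0.4557, -0.199, 0.0818]
ee_rot: [-0.001, 0.997, -0.081, -0.002]
contact_force: [0.1, -0.2, -0.7]
width: 0.0248
gripper_force: 59.4
[ 0.02218062  0.00080309 -0.031     ]
pos [ 0.4557 -0.199   0.0818] yaw -9.34 turn z 0.16 move [0.0011 0.0019 0.0588] tilt [-0.004   0.0027 -1.    ]
```

View pics/w8.png

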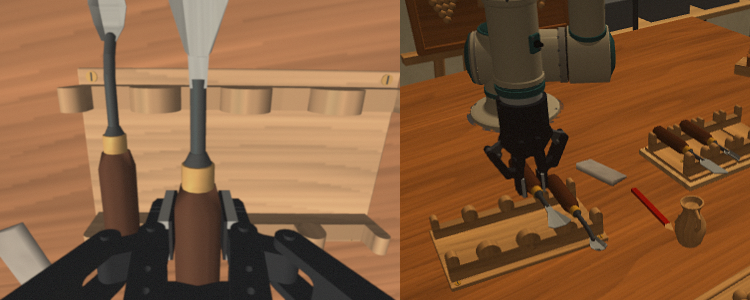

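The spoon lies in notch 1, and the fishtail is centred over notch 2 (teeth at 181 and 221, shank at 198). I'll lower and release it, then go to the V tool.

```bash

python3 -m handwheel '[{"translation":[0.001,0.0015,0.03],"angular":[0,0,0],"hand":1},{"translation":[0,0,0.018],"angular":[0,0,0],"hand":1},{"translation":[0,0,0.006],"angular":[0,0,0],"hand":1},{"translation":[0,0,0.002],"angular":[0,0,0],"hand":1},{"translation":[0,0,0.001],"angular":[0,0,0],"hand":1},{"translation":[0,0,0],"angular":[0,0,0],"hand":1},{"translation":[0,0,0],"angular":[0,0,0],"hand":1},{"translation":[0,0,0],"angular":[0,0,0],"hand":1}]'
python3 -c "
from h import *
togo(1,-.003,.017)"
```

```text
clock: 14.6
position: [0.4585, -0.2026, 0.0273]
ee_rot: [0.001, 0.997, -0.082, 0.001]
contact_force: [-0.3, 0.5, -2.0]
width: 0.0246
gripper_force: 59.4
pos [ 0.4585 -0.2026  0.0273] yaw -9.45 turn z 0.05 move [-0.0025 -0.0013  0.0043] tilt [ 0.0019 -0.0013 -1.    ]
```

```bash

python3 -m handwheel '[{"translation":[-0.002,-0.001,0.002],"angular":[0,0,0],"hand":1},{"translation":[0,0,0.002],"angular":[0,0,0],"hand":1},{"translation":[0,0,0.001],"angular":[0,0,0],"hand":1},{"translation":[0,0,0],"angular":[0,0,0],"hand":1},{"translation":[0,0,0],"angular":[0,0,0],"hand":1}]'
python3 -c "
from h import *
togo(1,-.003,.017)"
```

```text
clock: 15.02
position: [0.4559, -0.2008, 0.0231]
ee_rot: [0.0, 0.997, -0.082, 0.0]
contact_force: [-2.6, 2.2, 14.9]
width: 0.0246
gripper_force: 61.3
pos [ 0.4559 -0.2008  0.0231] yaw -9.45 turn z 0.05 move [0.0003 0.0001 0.0001] tilt [ 6.e-04 -5.e-04 -1.e+00]
```

```bash

python3 -m handwheel '[{"translation":[0,0,0],"angular":[0,0,0],"hand":0.45},{"translation":[0,0,0],"angular":[0,0,0],"hand":0.45},{"translation":[0,0,0],"angular":[0,0,0],"hand":0.45},{"translation":[0,0,0],"angular":[0,0,0],"hand":0.45},{"translation":[0,0,-0.015],"angular":[0,0,0],"hand":0.45},{"translation":[0,0,-0.035],"angular":[0,0,0],"hand":0.45},{"translation":[0,0,-0.035],"angular":[0,0,0],"hand":0.45},{"translation":[0,0,-0.035],"angular":[0,0,0],"hand":0.45}]'
python3 -m handwheel '[{"translation":[-0.002,-0.015,0],"angular":[0,0,0],"hand":0.45},{"translation":[-0.006,-0.031,0],"angular":[0,0,0],"hand":0.45},{"translation":[-0.006,-0.031,0],"angular":[0,0,0],"hand":0.45},{"translation":[-0.006,-0.031,0],"angular":[0,0,0],"hand":0.45},{"translation":[-0.006,-0.031,0],"angular":[0,0,0],"hand":0.45},{"translation":[-0.006,-0.031,0],"angular":[0,0,0],"hand":0.45},{"translation":[-0.006,-0.031,0],"angular":[0,0,0],"hand":0.45},{"translation":[-0.006,-0.031,0],"angular":[0,0,0],"hand":0.45}]'
python3 -m handwheel '[{"translation":[-0.006,-0.031,0],"angular":[0,0,0],"hand":0.45},{"translation":[-0.006,-0.031,0],"angular":[0,0,0],"hand":0.45},{"translation":[-0.006,-0.031,0],"angular":[0,0,0],"hand":0.45},{"translation":[-0.006,-0.031,0],"angular":[0,0,0],"hand":0.45},{"translation":[-0.006,-0.031,0],"angular":[0,0,0],"hand":0.45},{"translation":[0,-0.0075,0],"angular":[0,0,0],"hand":0.45},{"translation":[0,0,0.03],"angular":[0,0,-4.9],"hand":0.45},{"translation":[0,0,0.03],"angular":[0,0,0],"hand":0.45},{"translation":[0,0,0],"angular":[0,0,0],"hand":0.45},{"translation":[0,0,0],"angular":[0,0,0],"hand":0.45}]'
python3 - <<'E'
from h import *
im=manip.get_image('wrist')[:,:,::-1];cv2.imwrite('pics/w9.png',im);s=manip.get_state();print(s['position'],np.degrees(2*np.arctan(s['ee_rot'][2]/s['ee_rot'][1])))
b=cv2.inRange(cv2.cvtColor(im,cv2.COLOR_BGR2HSV),(12,110,150),(22,255,255))
n,_,st,ce=cv2.connectedComponentsWithStats(b); print([(a.tolist()) for a in st[1:] if a[4]>600])
E
```

```text
clock: 15.68
position: [0.4554, -0.2005, 0.142]
ee_rot: [-0.0, 0.997, -0.082, -0.001]
contact_force: [-0.0, -0.3, 0.7]
width: 0.047
gripper_force: 0.0
clock: 16.35
position: [0.4503, 0.0367, 0.1411]
ee_rot: [0.0, 0.997, -0.083, -0.0]
contact_force: [0.3, 0.1, 0.2]
width: 0.047
gripper_force: 0.0
clock: 17.18
position: [0.4464, 0.1998, 0.0801]
ee_rot: [0.001, 0.999, -0.04, -0.002]
contact_force: [0.9, 0.1, 0.7]
width: 0.0467
gripper_force: 0.0
[0.44794396 0.20011722 0.0814326 ] -4.590405527998331
[[0, 0, 449, 103, 41132], [474, 0, 166, 473, 53300], [324, 117, 47, 20, 836], [377, 116, 104, 210, 11677], [117, 119, 120, 22, 2176], [250, 118, 53, 20, 964], [0, 121, 104, 22, 1816], [243, 141, 85, 212, 7998], [324, 141, 54, 212, 6309], [125, 143, 123, 212, 19188], [0, 146, 140, 210, 19265], [0, 209, 39, 182, 3510], [238, 358, 158, 98, 6322], [0, 375, 106, 92, 3316], [145, 451, 32, 29, 607], [456, 451, 33, 29, 610]]
```

View pics/w9.png

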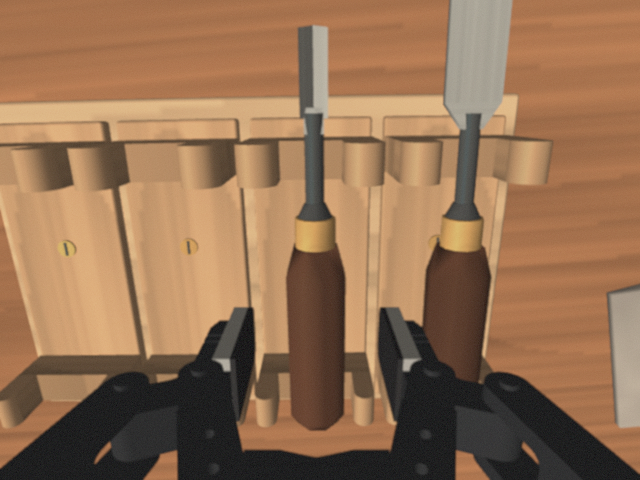

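The V tool is centred (column 316), with the skew to its right at 460. Grasping and lifting.

```bash

python3 -m handwheel '[{"translation":[0,0,0.03],"angular":[0,0,0],"hand":0.45},{"translation":[0,0,0.018],"angular":[0,0,0],"hand":0.45},{"translation":[0,0,0],"angular":[0,0,0],"hand":0.45},{"translation":[0,0,0],"angular":[0,0,0],"hand":1},{"translation":[0,0,0],"angular":[0,0,0],"hand":1},{"translation":[0,0,0],"angular":[0,0,0],"hand":1},{"translation":[0,0,0],"angular":[0,0,0],"hand":1},{"translation":[0,0,0],"angular":[0,0,0],"hand":1}]' 60
python3 -m handwheel '[{"translation":[0,0,-0.015],"angular":[0,0,0],"hand":1},{"translation":[0,0,-0.03],"angular":[0,0,0],"hand":1},{"translation":[0,0,-0.03],"angular":[0,0,0],"hand":1},{"translation":[0,0,-0.03],"angular":[0,0,0],"hand":1},{"translation":[0,0,-0.025],"angular":[0,0,0],"hand":1},{"translation":[0,0,0],"angular":[0,0,0],"hand":1},{"translation":[0,0,0],"angular":[0,0,0],"hand":1}]'
python3 - <<'E'
from h import *
im=manip.get_image('wrist')[:,:,::-1]; cv2.imwrite('pics/w10.png',im)
h=cv2.cvtColor(im,cv2.COLOR_BGR2HSV)
r=max(r for r in range(250,330) if h[r,318,2]>150); f=front((318,r)); print(r,f)
togo(2,f[0]-.025,.017)
E
```

```text
clock: 17.9
position: [0.4495, 0.2007, 0.0351]
ee_rot: [-0.0, 0.999, -0.04, 0.002]
contact_force: [-0.8, -1.6, 7.2]
width: 0.0246
gripper_force: 59.7
clock: 18.48
position: [0.4485, 0.2008, 0.1649]
ee_rot: [-0.001, 0.999, -0.04, 0.002]
contact_force: [-0.8, 0.6, -0.9]
width: 0.0246
gripper_force: 59.4
305 [ 0.02379949  0.00081047 -0.031     ]
pos [0.4473 0.2004 0.1633] yaw -4.56 turn z 4.94 move [0.0334 0.463  0.1403] tilt [ 2.e-04  1.e-04 -1.e+00]
```

```bash

python3 -m handwheel '[{"translation":[0.003,0.016,0],"angular":[0,0,0],"hand":1},{"translation":[0.003,0.031,0],"angular":[0,0,0],"hand":1},{"translation":[0.003,0.031,0],"angular":[0,0,0],"hand":1},{"translation":[0.003,0.031,0],"angular":[0,0,0],"hand":1},{"translation":[0.003,0.031,0],"angular":[0,0,0],"hand":1},{"translation":[0.003,0.031,0],"angular":[0,0,0],"hand":1},{"translation":[0.003,0.031,0],"angular":[0,0,0],"hand":1},{"translation":[0.003,0.031,0],"angular":[0,0,0],"hand":1}]'
python3 -m handwheel '[{"translation":[0.003,0.031,0],"angular":[0,0,0],"hand":1},{"translation":[0.003,0.031,0],"angular":[0,0,0],"hand":1},{"translation":[0.003,0.031,0],"angular":[0,0,0],"hand":1},{"translation":[0,0.031,0],"angular":[0,0,0],"hand":1},{"translation":[0,0.031,0],"angular":[0,0,0],"hand":1},{"translation":[0,0.031,0],"angular":[0,0,0],"hand":1},{"translation":[0,0.031,0],"angular":[0,0,0],"hand":1},{"translation":[0,0.013,0],"angular":[0,0,0],"hand":1},{"translation":[0,0,0],"angular":[0,0,4.9],"hand":1},{"translation":[0,0,0],"angular":[0,0,0],"hand":1}]'
python3 -m handwheel '[{"translation":[0,0,0.03],"angular":[0,0,0],"hand":1},{"translation":[0,0,0.03],"angular":[0,0,0],"hand":1},{"translation":[0,0,0.02],"angular":[0,0,0],"hand":1},{"translation":[0,0,0],"angular":[0,0,0],"hand":1},{"translation":[0,0,0],"angular":[0,0,0],"hand":1},{"translation":[0,0,0],"angular":[0,0,0],"hand":1},{"translation":[0,0,0],"angular":[0,0,0],"hand":1}]'
python3 -c "
from h import *
togo(2,-.001,.017)
im=manip.get_image('wrist')[:,:,::-1]; s=manip.get_image('scene')[60:360,60:410,::-1]
cv2.imwrite('pics/w11.png',np.hstack([cv2.resize(im,(400,300)),cv2.resize(s,(350,300))]))"
```

```text
clock: 19.2
position: [0.4514, -0.0348, 0.1613]
ee_rot: [-0.0, 0.999, -0.04, -0.002]
contact_force: [0.7, 0.5, -1.8]
width: 0.025
gripper_force: 59.3
clock: 20.03
position: [0.4427, -0.2636, 0.1614]
ee_rot: [-0.001, 0.996, -0.084, -0.002]
contact_force: [-0.0, -0.0, -1.9]
width: 0.0247
gripper_force: 59.4
clock: 20.62
position: [0.445, -0.2641, 0.0847]
ee_rot: [0.001, 0.997, -0.082, 0.001]
contact_force: [0.5, -0.2, -1.8]
width: 0.0246
gripper_force: 59.4
pos [ 0.445  -0.2641  0.0847] yaw -9.4 turn z 0.1 move [-0.0015 -0.0002  0.0617] tilt [ 0.0023 -0.0018 -1.    ]
```

View pics/w11.png

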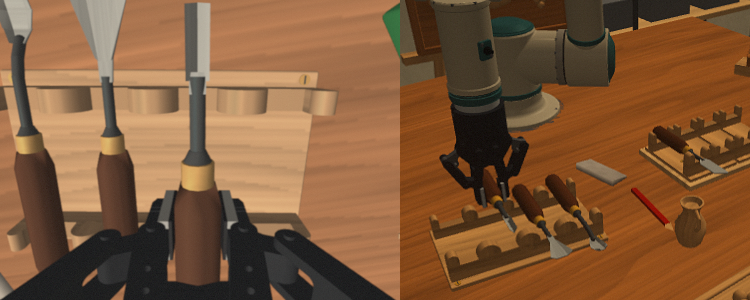

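Spoon and fishtail are down, and the V tool is centred over notch 3 (teeth at 179 and 217, shank at 197). Lowering.

```bash

python3 -m handwheel '[{"translation":[-0.001,0,0.03],"angular":[0,0,0],"hand":1},{"translation":[0,0,0.018],"angular":[0,0,0],"hand":1},{"translation":[0,0,0.007],"angular":[0,0,0],"hand":1},{"translation":[0,0,0.003],"angular":[0,0,0],"hand":1},{"translation":[0,0,0.002],"angular":[0,0,0],"hand":1},{"translation":[0,0,0],"angular":[0,0,0],"hand":1},{"translation":[0,0,0],"angular":[0,0,0],"hand":1},{"translation":[0,0,0],"angular":[0,0,0],"hand":1},{"translation":[0,0,0],"angular":[0,0,0],"hand":1}]'
python3 -c "
from h import *
togo(2,-.001,.017)"
```

```text
clock: 21.47
position: [0.4434, -0.2639, 0.0241]
ee_rot: [0.001, 0.997, -0.082, 0.001]
contact_force: [-0.3, 0.7, -1.2]
width: 0.0239
gripper_force: 59.4
pos [ 0.4434 -0.2639  0.0241] yaw -9.45 turn z 0.05 move [ 0.0003 -0.0002  0.0011] tilt [ 0.0013 -0.0011 -1.    ]
```

```bash

python3 -m handwheel '[{"translation":[0,0,0.0015],"angular":[0,0,0],"hand":1},{"translation":[0,0,0],"angular":[0,0,0],"hand":1},{"translation":[0,0,0],"angular":[0,0,0],"hand":1}]'
python3 -m handwheel '[{"translation":[0,0,0],"angular":[0,0,0],"hand":0.45},{"translation":[0,0,0],"angular":[0,0,0],"hand":0.45},{"translation":[0,0,0],"angular":[0,0,0],"hand":0.45},{"translation":[0,0,0],"angular":[0,0,0],"hand":0.45},{"translation":[0,0,-0.015],"angular":[0,0,0],"hand":0.45},{"translation":[0,0,-0.035],"angular":[0,0,0],"hand":0.45},{"translation":[0,0,-0.035],"angular":[0,0,0],"hand":0.45},{"translation":[0,0,-0.035],"angular":[0,0,0],"hand":0.45}]'
python3 -m handwheel '[{"translation":[0,-0.015,0],"angular":[0,0,0],"hand":0.45},{"translation":[-0.006,-0.031,0],"angular":[0,0,0],"hand":0.45},{"translation":[-0.006,-0.031,0],"angular":[0,0,0],"hand":0.45},{"translation":[-0.006,-0.031,0],"angular":[0,0,0],"hand":0.45},{"translation":[-0.006,-0.031,0],"angular":[0,0,0],"hand":0.45},{"translation":[-0.006,-0.031,0],"angular":[0,0,0],"hand":0.45},{"translation":[-0.006,-0.031,0],"angular":[0,0,0],"hand":0.45},{"translation":[-0.006,-0.031,0],"angular":[0,0,0],"hand":0.45}]'
python3 -m handwheel '[{"translation":[-0.006,-0.031,0],"angular":[0,0,0],"hand":0.45},{"translation":[-0.006,-0.031,0],"angular":[0,0,0],"hand":0.45},{"translation":[-0.006,-0.031,0],"angular":[0,0,0],"hand":0.45},{"translation":[-0.006,-0.031,0],"angular":[0,0,0],"hand":0.45},{"translation":[0,-0.031,0],"angular":[0,0,0],"hand":0.45},{"translation":[0,-0.010,0],"angular":[0,0,0],"hand":0.45},{"translation":[0,0,0.03],"angular":[0,0,-6.3],"hand":0.45},{"translation":[0,0,0.03],"angular":[0,0,0],"hand":0.45},{"translation":[0,0,0],"angular":[0,0,0],"hand":0.45},{"translation":[0,0,0],"angular":[0,0,0],"hand":0.45}]'
python3 - <<'E'
from h import *
im=manip.get_image('wrist')[:,:,::-1];cv2.imwrite('pics/w12.png',im);s=manip.get_state();print(s['position'],np.degrees(2*np.arctan(s['ee_rot'][2]/s['ee_rot'][1])))
E
```

```text
clock: 21.72
position: [0.4434, -0.2639, 0.0231]
ee_rot: [0.001, 0.997, -0.082, 0.001]
contact_force: [-1.5, 2.1, 6.8]
width: 0.0248
gripper_force: 60.4
clock: 22.38
position: [0.4424, -0.2632, 0.1427]
ee_rot: [-0.0, 0.997, -0.082, -0.001]
contact_force: [0.3, -0.9, -0.6]
width: 0.0469
gripper_force: 0.0
clock: 23.05
position: [0.4392, -0.0263, 0.1417]
ee_rot: [-0.0, 0.997, -0.083, 0.0]
contact_force: [0.9, 0.3, -0.5]
width: 0.0472
gripper_force: 0.0
clock: 23.88
position: [0.4417, 0.1384, 0.0808]
ee_rot: [0.001, 1.0, -0.028, -0.002]
contact_force: [-0.6, 0.4, 0.2]
width: 0.0471
gripper_force: 0.0
[0.44321232 0.13855276 0.08204463] -3.193305411338984
```

View pics/w12.png

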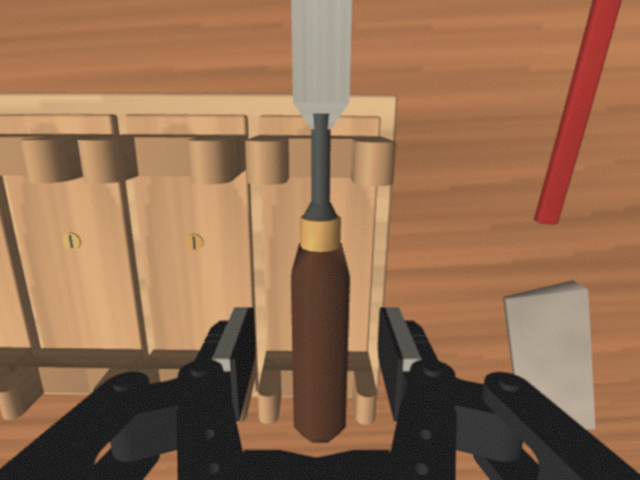

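The skew is centred at column 320. Grasping.

```bash

python3 -m handwheel '[{"translation":[0,0,0.03],"angular":[0,0,0],"hand":0.45},{"translation":[0,0,0.018],"angular":[0,0,0],"hand":0.45},{"translation":[0,0,0],"angular":[0,0,0],"hand":0.45},{"translation":[0,0,0],"angular":[0,0,0],"hand":1},{"translation":[0,0,0],"angular":[0,0,0],"hand":1},{"translation":[0,0,0],"angular":[0,0,0],"hand":1},{"translation":[0,0,0],"angular":[0,0,0],"hand":1},{"translation":[0,0,0],"angular":[0,0,0],"hand":1}]' 60
python3 -m handwheel '[{"translation":[0,0,-0.015],"angular":[0,0,0],"hand":1},{"translation":[0,0,-0.03],"angular":[0,0,0],"hand":1},{"translation":[0,0,-0.03],"angular":[0,0,0],"hand":1},{"translation":[0,0,-0.03],"angular":[0,0,0],"hand":1},{"translation":[0,0,-0.025],"angular":[0,0,0],"hand":1},{"translation":[0,0,0],"angular":[0,0,0],"hand":1},{"translation":[0,0,0],"angular":[0,0,0],"hand":1}]'
python3 - <<'E'
from h import *
im=manip.get_image('wrist')[:,:,::-1]; cv2.imwrite('pics/w13.png',im)
h=cv2.cvtColor(im,cv2.COLOR_BGR2HSV)
r=max(r for r in range(250,330) if h[r,318,2]>150); f=front((318,r)); print(r,f)
togo(3,f[0]-.025,.017)
E
```

```text
clock: 24.6
position: [0.4448, 0.139, 0.0356]
ee_rot: [-0.0, 1.0, -0.028, 0.002]
contact_force: [0.4, -1.0, 7.7]
width: 0.0244
gripper_force: 59.6
clock: 25.18
position: [0.444, 0.1392, 0.1656]
ee_rot: [-0.0, 1.0, -0.027, 0.002]
contact_force: [0.4, 0.3, -1.1]
width: 0.0245
gripper_force: 59.3
304 [ 0.02411895  0.00081213 -0.031     ]
pos [0.4427 0.1389 0.1641] yaw -3.15 turn z 6.35 move [0.0158 0.4656 0.1411] tilt [ 8.e-04  0.e+00 -1.e+00]
```

```bash

python3 -m handwheel '[{"translation":[0.002,0.016,0],"angular":[0,0,0],"hand":1},{"translation":[0.002,0.031,0],"angular":[0,0,0],"hand":1},{"translation":[0.002,0.031,0],"angular":[0,0,0],"hand":1},{"translation":[0.002,0.031,0],"angular":[0,0,0],"hand":1},{"translation":[0.002,0.031,0],"angular":[0,0,0],"hand":1},{"translation":[0.002,0.031,0],"angular":[0,0,0],"hand":1},{"translation":[0.002,0.031,0],"angular":[0,0,0],"hand":1},{"translation":[0.002,0.031,0],"angular":[0,0,0],"hand":1}]'
python3 -m handwheel '[{"translation":[0,0.031,0],"angular":[0,0,0],"hand":1},{"translation":[0,0.031,0],"angular":[0,0,0],"hand":1},{"translation":[0,0.031,0],"angular":[0,0,0],"hand":1},{"translation":[0,0.031,0],"angular":[0,0,0],"hand":1},{"translation":[0,0.031,0],"angular":[0,0,0],"hand":1},{"translation":[0,0.031,0],"angular":[0,0,0],"hand":1},{"translation":[0,0.031,0],"angular":[0,0,0],"hand":1},{"translation":[0,0.0155,0],"angular":[0,0,0],"hand":1},{"translation":[0,0,0],"angular":[0,0,6.3],"hand":1},{"translation":[0,0,0],"angular":[0,0,0],"hand":1}]'
python3 -m handwheel '[{"translation":[0,0,0.03],"angular":[0,0,0],"hand":1},{"translation":[0,0,0.03],"angular":[0,0,0],"hand":1},{"translation":[0,0,0.02],"angular":[0,0,0],"hand":1},{"translation":[0,0,0],"angular":[0,0,0],"hand":1},{"translation":[0,0,0],"angular":[0,0,0],"hand":1},{"translation":[0,0,0],"angular":[0,0,0],"hand":1},{"translation":[0,0,0],"angular":[0,0,0],"hand":1}]'
python3 -c "
from h import *
togo(3,-.001,.017)
im=manip.get_image('wrist')[:,:,::-1]; s=manip.get_image('scene')[60:360,60:410,::-1]
cv2.imwrite('pics/w14.png',np.hstack([cv2.resize(im,(400,300)),cv2.resize(s,(350,300))]))"
```

```text
clock: 25.9
position: [0.4446, -0.0956, 0.162]
ee_rot: [-0.001, 1.0, -0.028, -0.002]
contact_force: [1.1, 0.1, -0.4]
width: 0.025
gripper_force: 59.2
clock: 26.73
position: [0.4324, -0.3268, 0.162]
ee_rot: [-0.001, 0.996, -0.084, -0.001]
contact_force: [-0.3, -0.1, -0.5]
width: 0.0246
gripper_force: 59.2
clock: 27.32
position: [0.4344, -0.3272, 0.0853]
ee_rot: [0.001, 0.997, -0.082, 0.001]
contact_force: [-0.6, -0.5, -0.4]
width: 0.0247
gripper_force: 59.2
pos [ 0.4344 -0.3272  0.0853] yaw -9.39 turn z 0.11 move [-0.0014 -0.0003  0.0623] tilt [ 0.0021 -0.002  -1.    ]
```

View pics/w14.png

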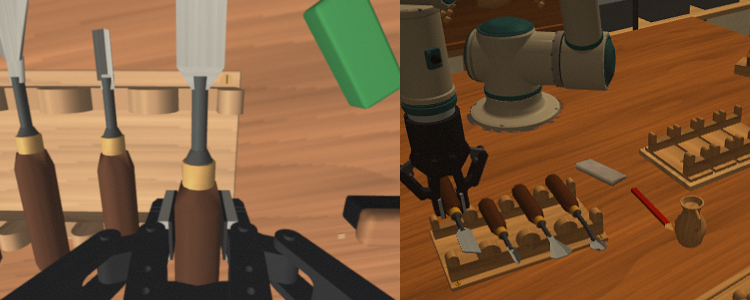

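The other three tools rest in order, and the skew is centred over notch 4 (teeth at 179 and 218, shank at 199). Lowering.

```bash

python3 -m handwheel '[{"translation":[-0.001,0,0.03],"angular":[0,0,0],"hand":1},{"translation":[0,0,0.018],"angular":[0,0,0],"hand":1},{"translation":[0,0,0.007],"angular":[0,0,0],"hand":1},{"translation":[0,0,0.003],"angular":[0,0,0],"hand":1},{"translation":[0,0,0.002],"angular":[0,0,0],"hand":1},{"translation":[0,0,0.001],"angular":[0,0,0],"hand":1},{"translation":[0,0,0],"angular":[0,0,0],"hand":1},{"translation":[0,0,0],"angular":[0,0,0],"hand":1},{"translation":[0,0,0],"angular":[0,0,0],"hand":1}]'
python3 -c "
from h import *
togo(3,-.001,.017)"
```

```text
clock: 28.17
position: [0.433, -0.3272, 0.0237]
ee_rot: [0.001, 0.997, -0.082, 0.001]
contact_force: [0.1, 0.1, 0.3]
width: 0.0248
gripper_force: 59.4
pos [ 0.433  -0.3272  0.0237] yaw -9.46 turn z 0.04 move [ 0.     -0.0004  0.0007] tilt [ 0.0016 -0.0016 -1.    ]
```

```bash

python3 -m handwheel '[{"translation":[0,0,0.001],"angular":[0,0,0],"hand":1},{"translation":[0,0,0],"angular":[0,0,0],"hand":1},{"translation":[0,0,0],"angular":[0,0,0],"hand":1}]'
python3 -m handwheel '[{"translation":[0,0,0],"angular":[0,0,0],"hand":0.45},{"translation":[0,0,0],"angular":[0,0,0],"hand":0.45},{"translation":[0,0,0],"angular":[0,0,0],"hand":0.45},{"translation":[0,0,0],"angular":[0,0,0],"hand":0.45},{"translation":[0,0,-0.015],"angular":[0,0,0],"hand":0.45},{"translation":[0,0,-0.035],"angular":[0,0,0],"hand":0.45},{"translation":[0,0,-0.035],"angular":[0,0,0],"hand":0.45},{"translation":[0,0,-0.035],"angular":[0,0,0],"hand":0.45},{"translation":[0,0,-0.035],"angular":[0,0,0],"hand":0.45},{"translation":[0,0,-0.035],"angular":[0,0,0],"hand":0.45}]'
python3 -m handwheel '[{"translation":[-0.02,0.02,0],"angular":[0,0,0],"hand":0.45},{"translation":[-0.02,0.025,0],"angular":[0,0,0],"hand":0.45},{"translation":[-0.02,0.025,0],"angular":[0,0,0],"hand":0.45},{"translation":[-0.02,0.025,0],"angular":[0,0,0],"hand":0.45},{"translation":[-0.02,0.025,0],"angular":[0,0,0],"hand":0.45},{"translation":[-0.02,0.025,0],"angular":[0,0,0],"hand":0.45},{"translation":[-0.02,0.025,0],"angular":[0,0,0],"hand":0.45},{"translation":[0,0.02,0],"angular":[0,0,0],"hand":0.45},{"translation":[0,0,0],"angular":[0,0,0],"hand":0.45},{"translation":[0,0,0],"angular":[0,0,0],"hand":0.45}]'
python3 -c "
from h import *
t=manip.get_image('top')[170:380,300:540,::-1]; s=manip.get_image('scene')[160:370,80:400,::-1]
cv2.imwrite('pics/w15.png',cv2.convertScaleAbs(np.hstack([cv2.resize(t,(366,320)),cv2.resize(s,(430,282+38))]),alpha=1.6))"
```

```text
clock: 28.42
position: [0.433, -0.3272, 0.0235]
ee_rot: [0.001, 0.997, -0.082, 0.001]
contact_force: [-1.2, 0.9, 7.9]
width: 0.025
gripper_force: 60.4
clock: 29.25
position: [0.4321, -0.3262, 0.2133]
ee_rot: [-0.0, 0.997, -0.082, -0.0]
contact_force: [0.4, -1.0, -0.6]
width: 0.0469
gripper_force: 0.0
clock: 30.08
position: [0.2625, -0.4914, 0.2112]
ee_rot: [-0.001, 0.997, -0.083, -0.0]
contact_force: [-0.2, -0.1, 0.1]
width: 0.047
gripper_force: 0.0
```

View pics/w15.png

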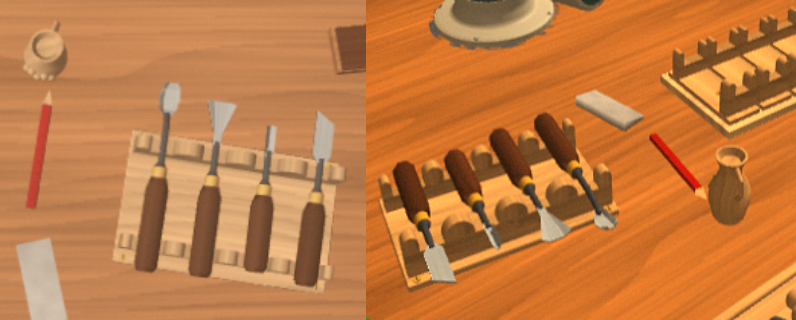

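All four tools lie in the bench rack in order (spoon, fishtail, V, skew), seated in both rails, and the jug has not moved. Handing in.

```bash
python3 -c "
from rig import manip
print(manip.sign_off())"
```

```text
the job is handed in; nothing more can be done
None
```

All four tools are in the bench rack in their original order from left to right (spoon, fishtail, V, skew), level and home by the final pictures, the jug looks undisturbed, and I handed the job in at about 30 s of the 106 s allowed.

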